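# Shut the sample counter's sprung drawer on its catch and start the count

## Robot

A 6-joint arm with a two-finger parallel gripper is mounted at the origin on the work surface. World frame = base frame: x ahead of the robot, y to its left, z up, the work surface at z = 0. Lengths are in mm, angles in rad, forces in N, time in s.
With the tool pointing down it reaches from about 275 to 750 mm from the base axis. Payload 10.2 kg.
Tool frame: the origin (TCP) lies at the very end of the fingers, on their centre line; the grasp point (between the pads) lies 19 mm behind it; z points along the fingers, y is the line along which they close (so a half turn about z gives the same grasp; the last joint's range is limited). The gripper opens to 85 mm and grips with 20 to 120 N. Pads are 22 mm wide; open, the fingers measure 114 mm over their backs; the gripper's body (76 mm by 85 mm) begins 54 mm behind the grasp point. The pads swing forward as they close: fully open they stand 13 mm farther back than shut.
Start: joints at [-1.419, 0.313, 1.498, -0, 1.331, -0.223], TCP at [192.183, -488.566, 231.294] pointing down, gripper open.
Joint ranges: [-2.94, 2.94], [-0.97, 2.17], [0.19, 2.56], [-1.23, 4.37], [0.02, 3.11], [-2.88, 2.88]. Speed limits (rad/s): [2.39, 2.39, 3.01, 3.14, 3.14, 3.14].

## Interface

Orientations are given as a unit quaternion [w, x, y, z].
In Python, from rig import ctrl, vision gives the robot as it stands. The module is installed in compiled form; this text tells all that it offers.
- The arm moves only by the tool play_rows, never from a script. Its arguments are lists of equal length, an entry for each row: "translation": the shift along the tool's x, y, z in m, a list of three; "rotation": the turn, a rotation vector about the tool's x, y, z in rad, a list of three; "gripper": the gripper's target within -1 to 1 (shut at 1, half-way at 0, fully open at -1). A call has 1 to 10 rows; each row is the pose to reach, as a shift and turn from the pose commanded when the call began, along the tool's axes at that moment; what a row does not reach only later rows make up. A row lasts 1/8 s, in which the tool goes at most 62.5 mm and 10.7 degrees, less where a joint would pass 70% of its speed; a pose out of reach is approached as far as the arm can. A call with a gripper value outside its range is refused whole. The fingers move at their own pace and stop on an object; "force" is the grip in N (left out, the last holds). Time passes only in rows, so rows that repeat a pose let the fingers close. It gives the time, the measured TCP pose, the force, the opening and the grip force at its end, in the units of the state.
- ctrl.sense(): the state, without advancing time (a new reading comes with each control period).
- vision.capture(name): name is "scene" or "side" or "wrist"; returns a dict with "pixels" (420x560x3 uint8, red, green, blue), "vfov" (degrees; the focal length in pixels is half the picture's height over the tangent of half this angle, whatever the lens; pixels are square), "cx", "cy" (the principal point, pixels), "rvec" (rotation vector, rad) and "tvec" (3), from world to camera coordinates, as OpenCV has them; the wrist camera has in their place "mount" (4x4, takes a point from camera to tool coordinates, whose origin is the TCP and whose axes are the flange's). Camera axes: x right, y down, z forward; pixel columns grow to the right and rows downward; lengths in mm; the calibration is good to about 2 mm. A picture is of the moment at which its call begins: read the wrist's pose just before it. There is no depth.
- ctrl.finish_job(): hands the job in; it is judged then, once.
The state is a dict: "time_s": time; "joints": joint angles; "dq": joint speeds; "tau": joint torques, N m; "eef_pos": TCP position; "ee_rot": TCP orientation; "force": force on the tool from outside, world axes, zero at the start; "wrist_torque": the same for the moment, N m; "grip_width": opening from 0.0 (shut) to 1.0 (fully open); "grip_force": force on a finger pad.
Only numpy, scipy, OpenCV 4.12 (cv2) and the standard library are available. Lean on these libraries where they do the work, as an engineer would, in place of code of your own. Each camera call takes 0.05 s, during which the arm holds its last target. There are 200 camera calls.

## Task

The sample dish already lies in the open drawer of the small counter. With the fingertips push the drawer in all the way to its stop, then take them away so that it springs part of the way back and its catch holds it in the counting position; after that press the large round key on the console right down to start the count, and let it up again. Do not touch the catch or the dish, leave the small key alone, and leave the things that stand around where they are.

Things in the scene. Friction and masses are not known exactly. Their poses are not given: they have to be found in the camera images.
- counter: instrument fixed to the bench, 180 mm deep (x), 140 wide (y). Origin: on the bench, 80 mm behind its front (-x) face; +x is the way the drawer goes in, z up. Front part (x -80 to +20 mm): aluminium deck 56 mm high; behind it (x +20 to +100 mm) a white console with blue cover, 104 mm high, display in front, two round keys on top. The drawer sticks out of the front face
- drawer (a joint): how far the drawer is in, m: 0 = out (start; front panel 66 mm out of the counter), 0.060 = against its stop (6 mm out). A spring drives it out with 2.5 N at 0 to 4.3 N at 0.060, damped 14 N s/m; passing the catch adds about 1 N. Let go beyond about 0.048, it returns to about 0.046 and is held there by the catch (counting position); let go earlier, it springs out to 0
- drawer_face (a point): centre of the outer (-x) face of the drawer's flat aluminium front panel, the face to push on; moves with the drawer along the counter's +x. Panel 80 mm wide, 42 mm high (8 to 50 mm above the bench), 6 mm thick; this point is 29 mm above the bench and at the start 146 mm in front of the counter's origin. Axes as the counter's
- well (a point): centre of the floor of the round well in the drawer, 42 mm behind the panel's outer face and 21 mm above the bench; the well is 35 mm across and 5 mm deep. The drawer tray is 72 mm wide, its top 26 mm above the bench
- dish: the sample, a shallow steel dish 32 mm across and 6 mm high with a white filter disc on it, 20 g, loose in the drawer's well. Origin: centre of its underside
- catch: brass hooked lever 67 mm long on the deck, beside the slot in which the drawer's 6 mm steel stop pin runs; top 67 mm above the bench. Lightly sprung shut: the pin pushes it aside as the drawer goes in, then it drops back behind the pin. Origin: its upright pivot, 4 mm behind and 29 mm left (+y) of the counter's origin. Not to be touched
- start_key (a joint): travel of the large round key that starts the count, m: 0 = up, 0.006 = right down; pressed downward, sprung back, 4 N right down
- start_key_top (a point): centre of the top of the large round grey key, 26 mm across, on the console's cover, 122 mm above the bench, 60 mm behind and 26 mm left (+y) of the counter's origin. It stands 6 mm above its black collar, 42 mm across
- clear_key (a joint): travel of the small key, m: 0 = up, 0.006 = right down. To be left alone
- clear_key_top (a point): centre of the top of the small round grey key, 12 mm across, 122 mm above the bench, 60 mm behind and 42 mm right (-y) of the counter's origin, so 68 mm from the large key
- bottle: amber glass jar with a black cap, 54 mm across, 115 mm high, loose bystander. Origin: centre of its underside
- beaker: empty glass beaker, 64 mm across, 80 mm high, loose bystander. Origin: centre of its underside
- forceps: steel forceps lying flat, 122 mm long, about 25 mm wide, 7 mm high, loose bystander. Origin: centre of its underside, length along x
- tube_rack: wooden test tube rack with five glass tubes, 150 x 58 mm, 125 mm high with the tubes, loose bystander. Origin: centre of its underside, length along x
Things that resemble listed ones, but are neither listed nor needed, are in the scene too. There is more than one size of the dish; the job needs the middle-sized.

How it is judged (in metres and radians):
On the way, in this order (a step that is already met when the one before it is completed fails the run):
1. the drawer is pushed fully in, to within 4 mm of its stop (value of joint drawer above 0.056 m), for 0.02 s.
2. the fingers let go and the drawer has come back and rests on its catch (value of joint drawer between 0.043 and 0.049 m and contact force between the fingers and anything else below 0.2 N), for 0.3 s.
3. the large key is pressed right down with the drawer on its catch (value of joint start_key above 0.004 m and value of joint drawer between 0.043 and 0.049 m), for 0.05 s.
At the end, for the whole second after the job is handed in: The drawer rests on its catch at 46 mm in (43 to 49 mm), still; both keys are up; the dish lies flat in the drawer's well (within 5 mm of its floor's centre) (value of joint drawer between 0.043 and 0.049 m and velocity of joint drawer between -0.01 and 0.01 m/s and value of joint each of start_key, clear_key below 0.001 m and distance between dish and well below 0.005 m and angle between dish's own z axis and vertical below 0.1 rad); the robot touches nothing.
It fails at once if the dish is lifted or thrown out of the drawer's well (distance between dish and well above 0.008 m).
It fails at once if the dish or the catch is touched by the robot (contact force between any of the fingers, the arm and dish above 0.2 N or contact force between any of the fingers, the arm and catch above 0.3 N).
It fails at once if the small key is pressed (value of joint clear_key above 0.002 m).
It fails at once if the large key is pressed while the drawer is not on its catch (value of joint start_key above 0.003 m and (value of joint drawer below 0.043 m or value of joint drawer above 0.049 m)).
It fails at once if a bystander is moved by more than 15 mm or lifted (distance of any of bottle, beaker, forceps, tube_rack from where it was at the start of the episode above 0.015 m).
It also fails if it takes over 48 s, if anything falls off the work surface, if the arm or the gripper's body presses on something with over 40 N, if the wrist force passes 120 N, or if a joint passes its speed limit or range.

## Working session

There is one attempt and no reset: what is moved stays moved. The work goes in short steps, Python scripts to look and compute and a tool call to move; the robot and the scene stay as the last step left them, time stands still between calls to the robot, and variables do not carry over. Pictures are saved under pics/ and viewed, at most 10 in all, crops included, and the job is handed in when it is done.

Besides the shell and the picture viewer there is one more tool, called after ">>>" in YAML: its name, and indented under it one key for each argument. play_rows: Moves the arm, as the interface text tells. Its arguments: {"type":"object","properties":{"translation":{"type":"array"},"rotation":{"type":"array"},"gripper":{"type":"array"},"force":{"type":"number"}},"required":["translation","rotation","gripper"]}

```bash
mkdir -p pics; cat > h.py <<'E'
import numpy as np, cv2
from rig import ctrl, vision
def cap(n,f):
    s=ctrl.sense(); c=vision.capture(n); cv2.imwrite(f'pics/{f}.png',c['pixels'][:,:,::-1])
    np.save(f'pics/{f}.npy',{'c':c,'s':s},allow_pickle=True); return c,s
E
python3 - <<'E'
from h import *
for n in('scene','side'):
    c,s=cap(n,n); print(n,c['vfov'],c['cx'],c['cy'],c['rvec'],c['tvec'])
print(s)
E
```

```text
scene 44.01584745220796 278.0208430887845 197.83058144059638 [ 2.16281741  1.40491842 -0.43357065] [-282.45133769 -363.31243446 1326.35748697]
side 52.39047361796899 274.86921170586913 206.344544578286 [ 2.14029552 -0.48653853  0.27271987] [-520.36391476  251.49154199  514.72834812]
{'time_s': 0.05, 'joints': array([-1.41939836e+00,  3.13445538e-01,  1.49843482e+00,  4.67215538e-05,
        1.33097471e+00, -2.23413004e-01]), 'dq': array([-0.00018542,  0.00032364, -0.00103748,  0.00031248,  0.00110706,
       -0.00059531]), 'tau': array([ 3.82883110e-03, -4.13355482e+01, -2.60473144e+01, -1.05354957e-04,
        2.98883671e-03,  2.39040054e-05]), 'eef_pos': array([ 192.15585383, -488.30465925,  230.73820375]), 'ee_rot': array([-6.29980800e-04,  9.82491767e-01,  1.86304937e-01,  4.53972620e-05]), 'force': array([ 1.31041715,  0.01345369, -0.2806306 ]), 'wrist_torque': array([-0.03483964, -0.00237679, -0.02459905]), 'grip_force': 0.0, 'grip_width': 0.9997950582233206}
```

View pics/scene.png

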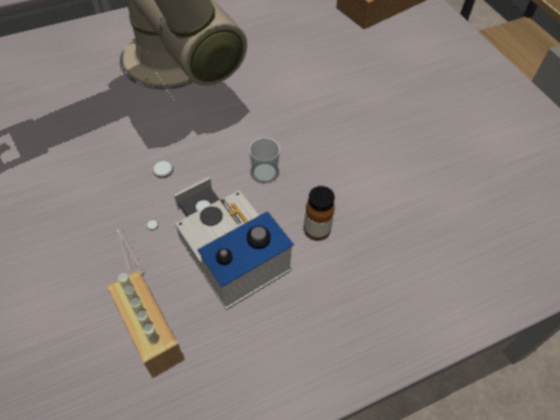

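View pics/side.png

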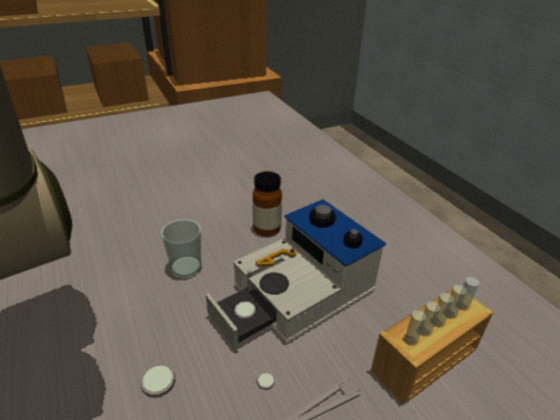

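```bash
python3 - <<'E'
from h import *
a=cv2.imread('pics/scene.png')[130:310,110:350]; b=cv2.imread('pics/side.png')[165:345,170:410]
im=np.vstack([cv2.resize(x,None,fx=3.3,fy=3.3,interpolation=cv2.INTER_CUBIC) for x in(a,)]); cv2.imwrite('pics/c1.png',im)
cv2.imwrite('pics/c2.png',cv2.resize(b,None,fx=3.3,fy=3.3,interpolation=cv2.INTER_CUBIC))
E
```

```text
(no output)
```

View pics/c1.png

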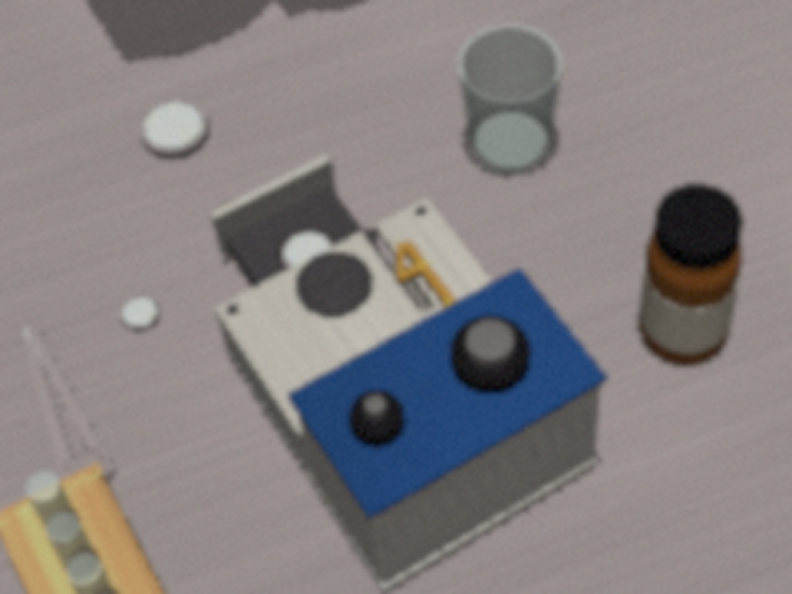

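View pics/c2.png

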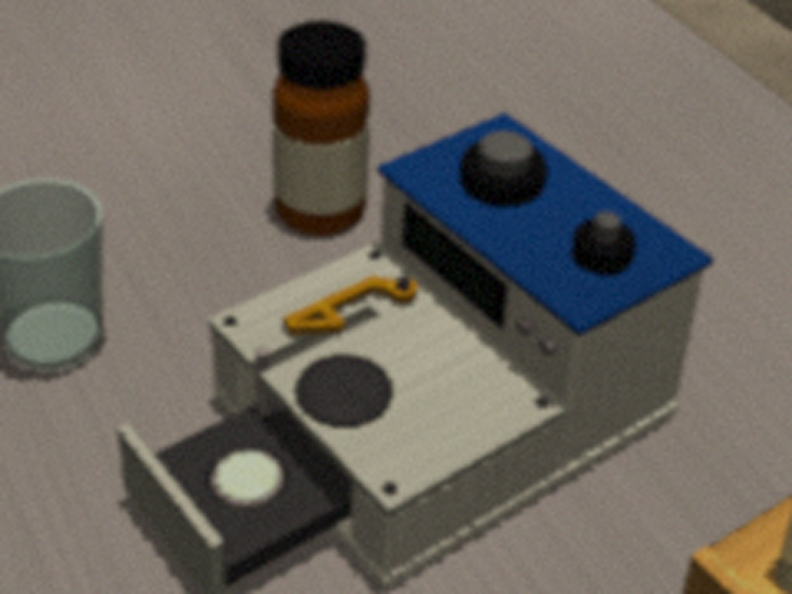

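```bash
cat >> h.py <<'E'
def proj(c,P):
    f=c['cy']*0+210/np.tan(np.radians(c['vfov']/2)); K=np.array([[f,0,c['cx']],[0,f,c['cy']],[0,0,1]])
    return cv2.projectPoints(np.float64(P),c['rvec'],c['tvec'],K,None)[0][:,0]
def ground(c,uv,z):
    f=210/np.tan(np.radians(c['vfov']/2)); R=cv2.Rodrigues(np.float64(c['rvec']))[0]; d=R.T@[(uv[0]-c['cx'])/f,(uv[1]-c['cy'])/f,1]
    o=-R.T@np.float64(c['tvec']); return o+d*(z-o[2])/d[2]
E
python3 - <<'E'
from h import *
from scipy.optimize import least_squares
L=np.array([[60,26,122],[60,-42,122],[20,70,104],[20,-70,104],[100,70,104],[100,-70,104],[-146,40,50],[-146,-40,50]],float)
A=np.array([[490,340],[375,405],[520,270],[293,397],[605,378],[372,516],[328,160],[214,215]])/3.3+[110,130]
B=np.array([[506,148],[607,222],[380,168],[580,330],[505,115],[710,260],[122,430],[217,545]])/3.3+[170,165]
C=[np.load(f'pics/{n}.npy',allow_pickle=True).item()['c'] for n in('scene','side')]
def W(p,L):
    c,s=np.cos(p[2]),np.sin(p[2]); return np.c_[p[0]+c*L[:,0]-s*L[:,1],p[1]+s*L[:,0]+c*L[:,1],L[:,2]]
for use in([0,1],[0],[1]):
    r=least_squares(lambda p:np.concatenate([(proj(C[i],W(p,L))-[A,B][i]).ravel() for i in use]),[400,0,0.0],loss='soft_l1',x_scale=[100,100,1]); print(r.x,r.cost); 
    if len(use)==2: print(r.fun.reshape(2,-1,2).round(1)); p=r.x
print(W(p,L))
k=lambda u,v,i:ground(C[i],np.array([u,v])/3.3+([110,130],[170,165])[i],0).round()
print('beaker',k(510,142,0),k(52,335,1),'bottle',k(685,335,0),k(320,212,1),'bigdish',k(175,130,0),'forceps tip',k(28,330,0))
E
```

```text
[ 5.97664801e+02 -5.82705922e+01  1.76662657e-01] 18.329064274410268
[[[-0.  -0.4]
  [ 0.2 -0.5]
  [-0.5 -1.4]
  [-0.6 -1.8]
  [-0.4 -2. ]
  [-0.2 -2.3]
  [-0.8 -3.1]
  [-1.9 -1.8]]

 [[ 0.7  0.2]
  [ 1.1 -0.1]
  [ 1.2 -1.5]
  [ 1.6 -2.2]
  [ 0.6 -1.4]
  [ 1.1 -2.2]
  [-0.3 -1.9]
  [ 0.3 -0.3]]]
[ 6.01047463e+02 -5.86848580e+01  1.72322485e-01] 3.72293379429909
[ 5.95357065e+02 -5.98474665e+01  1.79423679e-01] 4.529094241633226
[[ 652.16156887  -22.13055464  122.        ]
 [ 664.11223966  -89.07218195  122.        ]
 [ 605.05135406   14.15480963  104.        ]
 [ 629.65567627 -123.66618778  104.        ]
 [ 683.80620972   28.21442233  104.        ]
 [ 708.41053194 -109.60657509  104.        ]
 [ 446.90738331  -44.55195759   50.        ]
 [ 460.96699601 -123.30681325   50.        ]]
beaker [450.  76.   0.] [446.  77.   0.] bottle [626. 113.   0.] [617. 112.   0.] bigdish [ 354. -119.    0.] forceps tip [ 466. -244.    0.]
```

>>> play_rows:
  translation:
    - [0.035, -0.029, 0]
    - [0.07, -0.058, 0]
    - [0.105, -0.087, 0]
    - [0.141, -0.115, 0]
    - [0.176, -0.144, 0]
    - [0.211, -0.173, 0]
    - [0.246, -0.202, 0]
    - [0.281, -0.231, 0]
    - [0.316, -0.26, 0]
    - [0.3515, -0.288, 0]
  rotation:
    - [0, 0, 0.02]
    - [0, 0, 0.04]
    - [0, 0, 0.06]
    - [0, 0, 0.08]
    - [0, 0, 0.1]
    - [0, 0, 0.12]
    - [0, 0, 0.14]
    - [0, 0, 0.16]
    - [0, 0, 0.18]
    - [0, 0, 0.198]
  gripper: [1, 1, 1, 1, 1, 1, 1, 1, 1, 1]

```text
time_s: 1.35
eef_pos: [414.3, -90.4, 231.2]
ee_rot: [-0.0, 0.996, 0.088, -0.0]
force: [-0.1, -1.1, 0.7]
grip_width: 0.001
grip_force: 0.0
```

```bash
python3 - <<'E'
from h import *
c,s=cap('wrist','w1'); print(s['eef_pos'],s['ee_rot'],s['grip_width'],s['joints'],s['force'],c['mount'])
cap('side','side2')
E
```

```text
[414.26697525 -90.4060452  231.2209907 ] [-3.33595251e-05  9.96124167e-01  8.79581626e-02 -6.98095515e-05] 0.0013392498473487947 [-4.92692104e-01  8.76906289e-02  1.77569011e+00 -2.17470337e-05
  1.27836525e+00  9.01966541e-01] [-0.07600804 -1.07334783  0.66955156] [[ 1.91944942e-04 -9.44746180e-01 -3.27802714e-01  8.43387682e+01]
 [ 9.99999975e-01  2.20039483e-04 -4.86162053e-05  1.13348455e+00]
 [ 1.18059514e-04 -3.27802696e-01  9.44746198e-01 -1.43016186e+02]
 [ 0.00000000e+00  0.00000000e+00  0.00000000e+00  1.00000000e+00]]
```

View pics/w1.png

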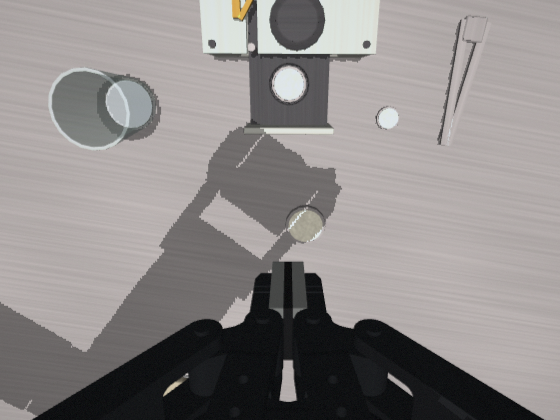

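```bash
python3 - <<'E'
from h import *
from scipy.spatial.transform import Rotation as R
d=np.load('pics/w1.npy',allow_pickle=True).item(); c,s=d['c'],d['s']; q=s['ee_rot']
T=np.eye(4);T[:3,:3]=R.from_quat([q[1],q[2],q[3],q[0]]).as_matrix();T[:3,3]=s['eef_pos'];M=T@c['mount']
f=210/np.tan(np.radians(c['vfov']/2))
def g(u,v,z):
    r=M[:3,:3]@[(u-c['cx'])/f,(v-c['cy'])/f,1]; return (M[:3,3]+r*(z-M[2,3])/r[2])
for n,u,v,z in [('panL',246,133,50),('panR',333,133,50),('deckL',203,53,56),('deckR',376.5,53,56),('dish',305,224,4),('dishbot',305,243,0),('well',289,83,27)]:
    P=g(u,v,z); a=.1767; e=P-[597.66,-58.27,0]; print(n,P.round(1),(np.cos(a)*e[0]+np.sin(a)*e[1]).round(1),(-np.sin(a)*e[0]+np.cos(a)*e[1]).round(1))
E
```

```text
panL [447.  -48.2  50. ] -146.6 36.4
panR [ 460.5 -124.2   50. ] -146.6 -40.8
deckL [505.6  -5.4  56. ] -81.4 68.2
deckR [ 530.3 -144.2   56. ] -81.4 -72.7
dish [ 352.8 -121.9    4. ] -252.3 -19.6
dishbot [ 328.4 -126.9    0. ] -277.1 -20.2
well [494.9 -78.4  27. ] -104.7 -1.8
```

>>> play_rows:
  translation:
    - [0, 0, 0.05]
    - [0, 0, 0.1]
    - [0, 0, 0.15]
    - [0, 0, 0.19]
    - [0, 0, 0.207]
    - [0, 0, 0.207]
  rotation:
    - [0, 0, 0]
    - [0, 0, 0]
    - [0, 0, 0]
    - [0, 0, 0]
    - [0, 0, 0]
    - [0, 0, 0]
  gripper: [1, 1, 1, 1, 1, 1]

```text
time_s: 2.2
eef_pos: [413.0, -92.0, 23.4]
ee_rot: [-0.001, 0.996, 0.088, -0.001]
force: [-0.4, -0.2, 0.9]
grip_width: 0.002
grip_force: 0.0
```

>>> play_rows:
  translation:
    - [0.01, 0.001, 0]
    - [0.02, 0.001, 0]
    - [0.026, 0.001, 0]
    - [0.032, 0.001, 0]
    - [0.038, 0.001, 0]
    - [0.044, 0.001, 0]
    - [0.05, 0.001, 0]
    - [0.056, 0.001, 0]
    - [0.062, 0.001, 0]
    - [0.068, 0.001, 0]
  rotation:
    - [0, 0, 0]
    - [0, 0, 0]
    - [0, 0, 0]
    - [0, 0, 0]
    - [0, 0, 0]
    - [0, 0, 0]
    - [0, 0, 0]
    - [0, 0, 0]
    - [0, 0, 0]
    - [0, 0, 0]
  gripper: [1, 1, 1, 1, 1, 1, 1, 1, 1, 1]

```text
time_s: 3.45
eef_pos: [480.9, -81.0, 24.3]
ee_rot: [-0.0, 0.996, 0.088, -0.001]
force: [-9.7, -4.1, 4.5]
grip_width: -0.001
grip_force: 3.9
```

```bash
python3 - <<'E'
from h import *
c,s=cap('side','side3'); print(s['eef_pos'],s['force'],s['wrist_torque'])
cap('wrist','w2'); print(ctrl.sense()['force'])
x=cv2.imread('pics/side3.png')[165:345,170:410]; w=cv2.imread('pics/w2.png')
a=cv2.resize(x,(400,300)); cv2.imwrite('pics/c3.png',np.hstack([a,cv2.resize(w,(400,300))]))
E
```

```text
[480.86084544 -80.97828903  24.26478738] [-9.68594791 -4.08022185  4.46813021] [-0.415002    1.31954462 -0.01970276]
[-4.55314102 -2.5414902   2.91219305]
```

View pics/c3.png

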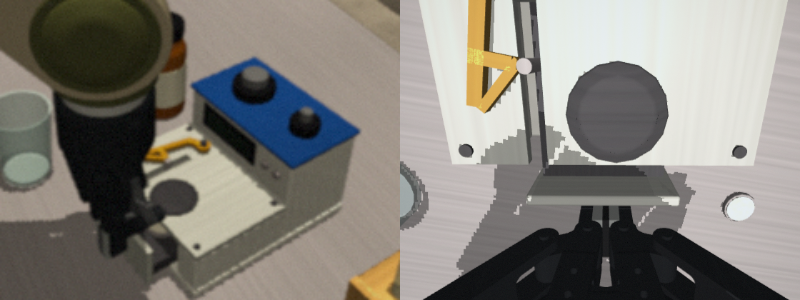

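>>> play_rows:
  translation:
    - [0.005, 0, 0]
    - [0.01, 0, 0]
    - [0.014, 0, 0]
    - [0.017, 0, 0]
    - [0.019, 0, 0]
    - [0.02, 0, 0]
  rotation:
    - [0, 0, 0]
    - [0, 0, 0]
    - [0, 0, 0]
    - [0, 0, 0]
    - [0, 0, 0]
    - [0, 0, 0]
  gripper: [1, 1, 1, 1, 1, 1]

```text
time_s: 4.3
eef_pos: [500.7, -77.4, 24.2]
ee_rot: [-0.0, 0.996, 0.088, -0.0]
force: [-4.1, -3.3, -2.1]
grip_width: -0.001
grip_force: 2.2
```

>>> play_rows:
  translation:
    - [0.001, 0, 0]
    - [0.002, 0, 0]
    - [0.002, 0, 0]
  rotation:
    - [0, 0, 0]
    - [0, 0, 0]
    - [0, 0, 0]
  gripper: [1, 1, 1]

```text
time_s: 4.68
eef_pos: [501.4, -77.2, 24.2]
ee_rot: [-0.0, 0.996, 0.088, -0.002]
force: [-10.9, -5.8, 3.2]
grip_width: -0.002
grip_force: 5.9
```

>>> play_rows:
  translation:
    - [0.001, 0, 0]
    - [0.002, 0, 0]
    - [0.002, 0, 0]
  rotation:
    - [0, 0, 0]
    - [0, 0, 0]
    - [0, 0, 0]
  gripper: [1, 1, 1]

```text
time_s: 5.05
eef_pos: [501.5, -77.1, 24.1]
ee_rot: [-0.0, 0.996, 0.089, -0.004]
force: [-23.1, -10.3, 11.7]
grip_width: -0.001
grip_force: 12.2
```

>>> play_rows:
  translation:
    - [-0.01, 0, 0]
    - [-0.025, 0, 0]
    - [-0.04, 0, 0]
    - [-0.055, 0, 0]
    - [-0.065, 0, 0]
    - [-0.065, 0, 0]
    - [-0.065, 0, 0]
    - [-0.065, 0, 0]
    - [-0.065, 0, 0]
    - [-0.065, 0, 0]
  rotation:
    - [0, 0, 0]
    - [0, 0, 0]
    - [0, 0, 0]
    - [0, 0, 0]
    - [0, 0, 0]
    - [0, 0, 0]
    - [0, 0, 0]
    - [0, 0, 0]
    - [0, 0, 0]
    - [0, 0, 0]
  gripper: [1, 1, 1, 1, 1, 1, 1, 1, 1, 1]

```text
time_s: 6.3
eef_pos: [440.7, -88.1, 24.3]
ee_rot: [0.0, 0.996, 0.088, 0.0]
force: [-0.1, 0.2, -0.7]
grip_width: -0.001
grip_force: 0.0
```

```bash
python3 - <<'E'
from h import *
c,s=cap('side','side4'); print(s['eef_pos'],s['ee_rot'],s['force'])
cap('wrist','w3')
x=cv2.imread('pics/side4.png')[165:345,170:410]; w=cv2.imread('pics/w3.png')
cv2.imwrite('pics/c4.png',np.hstack([cv2.resize(x,(400,300)),cv2.resize(w,(400,300))]))
E
```

```text
[440.67598038 -88.07073989  24.26960099] [4.14839085e-06 9.96087618e-01 8.83711302e-02 2.78448542e-06] [-0.06434741  0.17480898 -0.69113455]
```

View pics/c4.png

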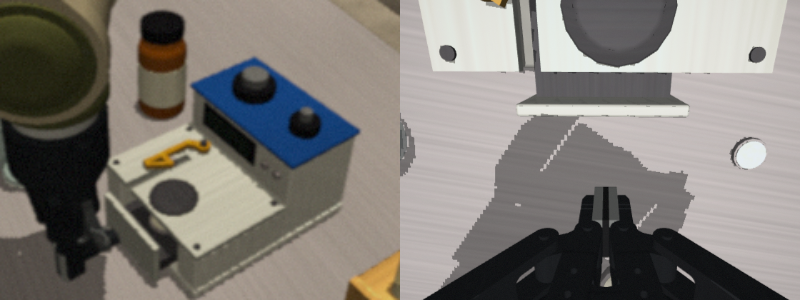

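>>> play_rows:
  translation:
    - [0, 0, -0.05]
    - [0, 0, -0.1]
    - [0, 0, -0.15]
    - [0, 0, -0.2]
    - [0.04, -0.01, -0.2]
    - [0.08, -0.02, -0.2]
    - [0.11, -0.028, -0.2]
    - [0.12, -0.028, -0.2]
    - [0.12, -0.028, -0.2]
  rotation:
    - [0, 0, 0]
    - [0, 0, 0]
    - [0, 0, 0]
    - [0, 0, 0]
    - [0, 0, 0]
    - [0, 0, 0]
    - [0, 0, 0]
    - [0, 0, 0]
    - [0, 0, 0]
  gripper: [1, 1, 1, 1, 1, 1, 1, 1, 1]

```text
time_s: 7.52
eef_pos: [553.6, -39.7, 224.0]
ee_rot: [-0.0, 0.996, 0.088, -0.0]
force: [-0.2, -0.1, 0.5]
grip_width: 0.003
grip_force: 0.0
```

```bash
python3 - <<'E'
from h import *
c,s=cap('wrist','w4'); print(s['eef_pos'],s['ee_rot'])
E
```

```text
[553.55690966 -39.69834864 223.99262276] [-2.69042982e-05  9.96088148e-01  8.83643575e-02 -3.76709147e-04]
```

View pics/w4.png

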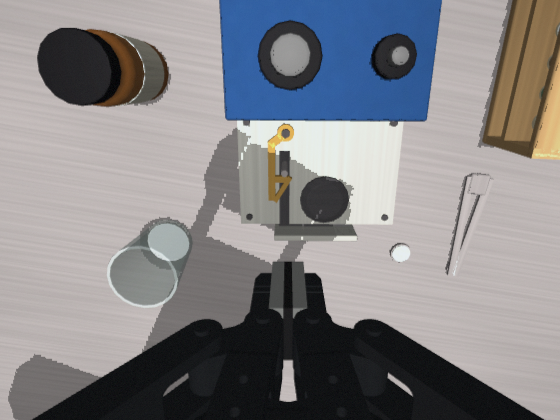

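Large key top at (291,54), small key at (401,56); the drawer is on its catch, with the pin behind the hook at (284,172).

```bash
python3 - <<'E'
from h import *
from scipy.spatial.transform import Rotation as R
d=np.load('pics/w4.npy',allow_pickle=True).item(); c,s=d['c'],d['s']; q=s['ee_rot']
f=210/np.tan(np.radians(c['vfov']/2)); M=c['mount']
for u,v in((291,54),(401,56)):
    r=M[:3,:3]@[(u-c['cx'])/f,(v-c['cy'])/f,1]; h=s['eef_pos'][2]-122; print(M[:3,3]+r*(h-M[2,3])/r[2])
E
```

```text
[ 99.50974061   3.21750054 101.99262276]
[ 98.36346403  72.17595441 101.99262276]
```

>>> play_rows:
  translation:
    - [0.04, 0.001, 0]
    - [0.08, 0.002, 0]
    - [0.0995, 0.002, 0]
    - [0.0995, 0.002, 0.04]
    - [0.0995, 0.002, 0.08]
    - [0.0995, 0.002, 0.092]
    - [0.0995, 0.002, 0.096]
    - [0.0995, 0.002, 0.096]
  rotation:
    - [0, 0, 0]
    - [0, 0, 0]
    - [0, 0, 0]
    - [0, 0, 0]
    - [0, 0, 0]
    - [0, 0, 0]
    - [0, 0, 0]
    - [0, 0, 0]
  gripper: [1, 1, 1, 1, 1, 1, 1, 1]

```text
time_s: 8.57
eef_pos: [652.6, -24.2, 129.9]
ee_rot: [0.0, 0.996, 0.088, 0.001]
force: [-0.2, -0.1, 0.2]
grip_width: -0.003
grip_force: 0.0
```

>>> play_rows:
  translation:
    - [0, 0, 0.003]
    - [0, 0, 0.006]
    - [0, 0, 0.009]
    - [0, 0, 0.011]
    - [0, 0, 0.011]
    - [0, 0, 0.011]
  rotation:
    - [0, 0, 0]
    - [0, 0, 0]
    - [0, 0, 0]
    - [0, 0, 0]
    - [0, 0, 0]
    - [0, 0, 0]
  gripper: [1, 1, 1, 1, 1, 1]

```text
time_s: 9.32
eef_pos: [652.7, -24.1, 119.8]
ee_rot: [0.001, 0.996, 0.088, 0.001]
force: [-4.9, 0.3, 16.0]
grip_width: 0.003
grip_force: 7.9
```

>>> play_rows:
  translation:
    - [0, 0, 0.001]
    - [0, 0, 0.002]
    - [0, 0, 0.002]
    - [0, 0, 0.002]
  rotation:
    - [0, 0, 0]
    - [0, 0, 0]
    - [0, 0, 0]
    - [0, 0, 0]
  gripper: [1, 1, 1, 1]

```text
time_s: 9.82
eef_pos: [652.8, -24.1, 119.6]
ee_rot: [0.001, 0.996, 0.088, 0.002]
force: [-9.3, 1.0, 26.0]
grip_width: -0.003
grip_force: 13.2
```

```bash
python3 - <<'E'
from h import *
c,s=cap('side','side5'); print(s['eef_pos'],s['force'],s['wrist_torque'])
cap('wrist','w5')
x=cv2.imread('pics/side5.png')[150:285,250:430]; w=cv2.imread('pics/w5.png')
cv2.imwrite('pics/c5.png',np.hstack([cv2.resize(x,(400,300)),cv2.resize(w,(400,300))]))
E
```

```text
[652.79498347 -24.06553294 119.60571256] [-9.30947816  1.00143106 26.00003735] [0.1067294  1.68542105 0.01736568]
```

View pics/c5.png

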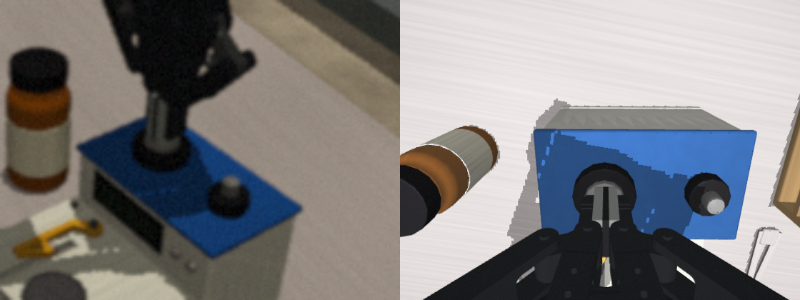

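>>> play_rows:
  translation:
    - [0, 0, -0.002]
    - [0, 0, -0.004]
    - [0, 0, -0.004]
    - [0, 0, -0.004]
    - [0, 0, -0.004]
  rotation:
    - [0, 0, 0]
    - [0, 0, 0]
    - [0, 0, 0]
    - [0, 0, 0]
    - [0, 0, 0]
  gripper: [1, 1, 1, 1, 1]

```text
time_s: 10.55
eef_pos: [652.6, -24.0, 120.0]
ee_rot: [0.0, 0.996, 0.088, 0.001]
force: [0.9, -0.7, 8.0]
grip_width: 0.003
grip_force: 3.7
```

>>> play_rows:
  translation:
    - [0, 0, -0.001]
    - [0, 0, -0.001]
    - [0, 0, -0.001]
    - [0, 0, -0.001]
  rotation:
    - [0, 0, 0]
    - [0, 0, 0]
    - [0, 0, 0]
    - [0, 0, 0]
  gripper: [1, 1, 1, 1]

```text
time_s: 11.05
eef_pos: [652.2, -23.9, 120.2]
ee_rot: [0.0, 0.996, 0.088, 0.0]
force: [3.6, -0.3, 4.5]
grip_width: 0.001
grip_force: 1.9
```

>>> play_rows:
  translation:
    - [0, 0, -0.0015]
    - [0, 0, -0.0015]
    - [0, 0, -0.0015]
    - [0, 0, -0.0015]
  rotation:
    - [0, 0, 0]
    - [0, 0, 0]
    - [0, 0, 0]
    - [0, 0, 0]
  gripper: [1, 1, 1, 1]

```text
time_s: 11.55
eef_pos: [652.0, -23.9, 121.7]
ee_rot: [-0.0, 0.996, 0.088, -0.0]
force: [1.7, -0.7, 2.9]
grip_width: -0.006
grip_force: 1.5
```

>>> play_rows:
  translation:
    - [0, 0, -0.0015]
    - [0, 0, -0.0015]
    - [0, 0, -0.0015]
    - [0, 0, -0.0015]
  rotation:
    - [0, 0, 0]
    - [0, 0, 0]
    - [0, 0, 0]
    - [0, 0, 0]
  gripper: [1, 1, 1, 1]

```text
time_s: 12.05
eef_pos: [652.0, -23.9, 123.2]
ee_rot: [-0.0, 0.996, 0.088, -0.0]
force: [0.3, 0.0, 2.5]
grip_width: 0.002
grip_force: 1.2
```

Contact continues well above 120 mm with the key's spring force (4.5 → 2.5 N). So the hard stop at about 120 mm was the key right down.

>>> play_rows:
  translation:
    - [0, 0, -0.003]
    - [0, 0, -0.01]
    - [0, 0, -0.03]
    - [0, 0, -0.06]
    - [0, 0, -0.09]
    - [-0.03, 0, -0.09]
    - [-0.07, 0, -0.09]
    - [-0.1, 0, -0.09]
    - [-0.1, 0, -0.09]
    - [-0.1, 0, -0.09]
  rotation:
    - [0, 0, 0]
    - [0, 0, 0]
    - [0, 0, 0]
    - [0, 0, 0]
    - [0, 0, 0]
    - [0, 0, 0]
    - [0, 0, 0]
    - [0, 0, 0]
    - [0, 0, 0]
    - [0, 0, 0]
  gripper: [1, 1, 1, 1, 1, 1, 1, 1, 1, 1]

```text
time_s: 13.3
eef_pos: [554.1, -41.5, 213.6]
ee_rot: [0.0, 0.996, 0.088, 0.0]
force: [-0.9, -1.0, -0.2]
grip_width: 0.002
grip_force: 0.0
```

```bash
python3 - <<'E'
from h import *
c,s=cap('wrist','w6'); print(s['eef_pos'],s['force'],max(abs(s['dq'])))
E
```

```text
[554.14234675 -41.46381213 213.57136169] [-0.92245846 -1.01236835 -0.24823844] 0.015606661645024549
```

View pics/w6.png

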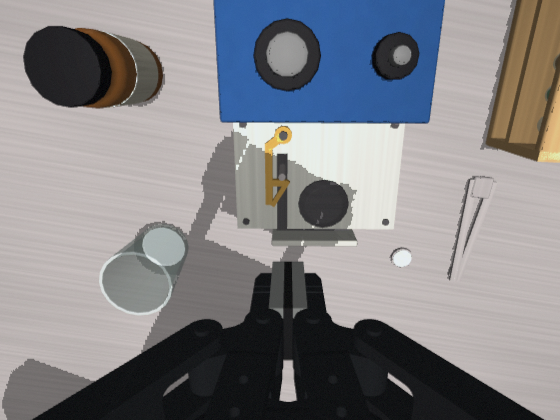

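The drawer is still on its catch (pin at (283,177), panel at (314,237)). Both keys look up, the bystanders have not moved, and the robot is clear of everything.

```bash
python3 -c "
from rig import ctrl
print(ctrl.finish_job())"
```

```text
the job is handed in; nothing more can be done
None
```

I pushed the drawer to its stop and let it spring back onto its catch, then pressed the large key right down and released it; the job is handed in, but no verdict came back.

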